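Unfold the press crank and clamp the culture jar

TASK

Flip the folded crank handle of the jar press up until it stands upright, then crank it clockwise (seen from above) until you feel the pad bear on the jar lid and the handle resists the turning with about 8 N; stop there and let go, because the lid cracks at about twice that. Leave the handle standing and do not disturb the dishes, box and glassware around.

Things in the scene. Friction and masses are not known exactly. Their poses are not given: they have to be found in the camera images.
- press_mid (a point): middle of the top of the press's crossbar, 168 mm above the press's underside. The press: aluminium base plate 160 x 180 x 16 mm, two steel posts, a crossbar 34 x 186 mm, a clear jar with a grey lid beneath it, and a steel crank arm on top, turning about the vertical axis through this point
- crank_axis (a point): point on the vertical crank axis level with the handle hinge, 38 mm above the crossbar's top. Clockwise seen from above winds the pad down, 3 mm per radian. Running free it drags with about 1 N at the handle; it stays where left, and its pull fades when it stands still: feel it while turning. The pad starts 4 to 16 mm above the lid (1.3 to 5.4 rad of cranking); the lid height varies and is not measured
- handle_hinge (a point): centre of the handle's horizontal hinge pin at the outer end of the crank arm, 55 mm from the crank axis. The arm is a steel bar 12 mm wide and 8 mm thick, its top 16 mm below this point; a fork 28 mm wide, reaching 5 mm above this point, holds the hinge
- handle_grip (a point): centre of the black ball knob, 22 mm across, at the free end of the folding handle, 58 mm from its hinge; the knob spins freely on the handle's slim stem (8 to 12 mm thick). Folded, the handle lies level over the arm, from the hinge inwards, and the knob hangs over the crank axis, 5 mm clear of the arm. Unfolded, it stands straight up and its knob can be held from above all the way round
- handle (a joint): fold angle of the handle, rad: 0 folded flat, 1.57 upright, stop at 1.62. Stiff hinge (about 2 N at the knob) that stays where it is left, but folds back if pushed towards the crank axis
- spindle: the press's screw with its pad (24 mm across) on a stiff rubber buffer; origin on the crank axis, 10 mm above the unpressed pad's underside. It turns with the crank and sinks 3 mm per radian. Once the pad bears on the lid its force rises by about 150 N per radian and rubs: each newton at the handle means about 5.5 N of pad force. Good: 20 to 100 N
- dish_single: closed Petri dish 90 mm in diameter, 15 mm high, beside the press; origin at its underside. Leave alone
- dish_pair: two stacked Petri dishes 90 mm in diameter, 30 mm high together; origin at the underside. Leave alone
- matchbox: small box 50 x 35 x 14 mm lying beside the press; origin at its underside. Leave alone
- tube_rack: white tube rack 65 x 200 x 64 mm with a marker and a tube standing in it, up to 145 mm high; origin at its underside. Leave alone
- spirit_lamp: capped glass lamp 90 mm in diameter, 88 mm high; origin at its underside. Leave alone
- beaker: glass beaker 84 mm in diameter, 110 mm high; origin at its underside. Leave alone
- reagent: brown bottle 68 mm in diameter, 140 mm high; origin at its underside. Leave alone

How it is judged (in metres and radians):
On the way, in this order (a step that is already met when the one before it is completed fails the run):
1. the handle is unfolded upright, before the pad bears on the lid (value of joint handle above 1.4 rad and contact force between spindle and anything else below 5 N), for 0.2 s.
2. with the handle upright, the pad is wound down to bear firmly on the lid (value of joint handle above 1.2 rad and contact force between spindle and anything else above 20 N), for 0.2 s.
At the end, for the whole second after the job is handed in: the handle stands upright (fold angle above 1.3 rad), the pad bears on the lid with 20 to 100 N and the press is at rest (value of joint handle above 1.3 rad and contact force between spindle and anything else between 20 and 100 N and linear speed of spindle below 0.003 m/s); the robot touches nothing.
It fails at once if the lid is overloaded: more than 100 N of pad force (contact force between spindle and anything else above 100 N).
It fails at once if something standing around the press is knocked out of its place (moved more than 20 mm) (distance of any of dish_single, dish_pair, matchbox, tube_rack, spirit_lamp, beaker, reagent from where it was at the start of the episode above 0.02 m).
It also fails if it takes over 59 s, if anything falls off the work surface, if the arm or the gripper's body presses on something with over 40 N, if the wrist force passes 120 N, or if a joint passes its speed limit or range.

ROBOT

A 6-joint arm with a two-finger parallel gripper is mounted at the origin on the work surface. World frame = base frame: x ahead of the robot, y to its left, z up, the work surface at z = 0. Lengths are in mm, angles in rad, forces in N, time in s.
With the tool pointing down it reaches from about 300 to 775 mm from the base axis. Payload 14.6 kg.
Tool frame: the origin (TCP) lies on the centre line of the jaws, within the pads' length; the fingertips stand 19 mm ahead of it and the grasp point (between the pads) is the TCP (bot.tip_reach is the distance from the TCP to the fingertips, in mm); z points along the fingers, y is the line along which they close (so a half turn about z gives the same grasp; the last joint's range is limited). The gripper opens to 85 mm and grips with 20 to 120 N. Pads are 22 mm wide; open, the fingers measure 114 mm over their backs; the gripper's body (76 mm by 85 mm) begins 54 mm behind the grasp point. The pads swing forward as they close: fully open they stand 13 mm farther back than shut.
Start: joints at [1.117, 0.3, 1.521, -0, 1.321, -0.067], TCP at [207.471, 509.357, 228.081] pointing down, gripper open.
Joint ranges: [-3.03, 3.03], [-0.79, 2.21], [0.23, 2.52], [-1.04, 4.18], [0, 3.07], [-2.55, 2.55]. Speed limits (rad/s): [2.22, 2.22, 2.57, 3.14, 3.14, 3.14].

INTERFACE

Orientations are given as a unit quaternion [w, x, y, z].
In Python, from rig import bot gives the robot as it stands. Calls block until the motion is done:
- bot.move_to(position, orientation): joint-space move of the TCP to a pose.
- bot.servo_line(position, attitude=None, speed=150, until_force=None): straight line of the TCP; attitude=None keeps the orientation; speed is the mean speed in mm/s. With until_force (N) it stops when the force on the tool has changed by that much, and returns True; else False.
- bot.move_joints(angles): joint-space move.
- bot.move_gripper(opening, grip_force=None): finger opening in mm; grip_force is the grip in N (None keeps the last); returns when the fingers have stopped.
- bot.dwell(seconds).
- bot.ik(position, orientation): joint angles nearest the present ones, or None.
- bot.read_state(): the state.
- bot.read_camera(name): name is "scene" or "top" or "wrist"; returns a dict with "image" (400x640x3 uint8, blue, green, red), "depth" (400x640 float32, mm along the optical axis (not along the pixel's ray), 0 where there is no reading), "fovy" (degrees; the focal length in pixels is half the picture's height over the tangent of half this angle, whatever the lens; pixels are square), "cx", "cy" (the principal point, pixels), "eye" and "attitude" of the camera in the world; the wrist camera has in their place "mount" (4x4, takes a point from camera to tool coordinates, whose origin is the TCP and whose axes are the flange's). Camera axes: x right, y down, z forward; pixel columns grow to the right and rows downward; lengths in mm; the calibration is good to about 2 mm. A picture is of the moment at which its call begins: read the wrist's pose just before it.
A pose or a line that the arm cannot do raises bot.MotionError and nothing moves.
- bot.finish_job(): hands the job in; it is judged then, once.
The state is a dict: "clock": time; "joint_positions": joint angles; "qvel": joint speeds; "effort": joint torques, N m; "ee_pos": TCP position; "tool_rot": TCP orientation; "ft_force": force on the tool from outside, world axes, zero at the start; "moment": the same for the moment, N m; "grip_width": finger opening in mm; "grip_force": force on a finger pad.
Only numpy, scipy, OpenCV 4.12 (cv2) and the standard library are available. Lean on these libraries where they do the work, as an engineer would, in place of code of your own. Each camera call takes 0.05 s, during which the arm holds its last target. There are 200 camera calls.

## Working session

There is one attempt and no reset: what is moved stays moved. The work goes in short steps, each a Python script; the robot and the scene stay as the last script left them, time stands still between calls to the robot, and variables do not carry over. Pictures are saved under pics/ and viewed, at most 10 in all, crops included, and the job is handed in when it is done.

```bash
ls; mkdir -p pics; python3 - <<'E'
from rig import bot
import cv2,numpy as np
for n in("scene","top"):
    c=bot.read_camera(n); cv2.imwrite(f"pics/{n}0.png",c["image"]); np.savez(f"{n}0.npz",**c)
    print(n,c["fovy"],c["cx"],c["cy"],c["eye"],c["attitude"])
print(bot.read_state())
E
```

```text
pics
scene 57.28022142042912 315.86004905424625 200.429258391545 [1031.54962539  430.45319439  936.85485146] [-0.13149591  0.37629073  0.86431793 -0.30670608]
top 45.113766769168365 319.2919453457651 206.4837782400693 [ 270.11761782   10.48812333 1508.70443619] [ 0.07635797 -0.65773957  0.74480496 -0.08254506]
{'clock': 0.1, 'joint_positions': array([ 1.11740711e+00,  3.00419648e-01,  1.52154819e+00,  1.32597514e-05,
        1.32069146e+00, -6.65903000e-02]), 'qvel': array([ 0.00364347, -0.00076088, -0.00188283, -0.00161171,  0.00136747,
        0.00038828]), 'effort': array([ 1.43366397e-03, -5.44378996e+01, -3.62367868e+01, -8.75013939e-06,
        3.10270159e-03, -2.48727639e-05]), 'ee_pos': array([207.37157837, 509.16892309, 227.56345172]), 'tool_rot': array([-1.43308648e-04,  1.92197667e-01,  9.81356088e-01, -5.13748634e-04]), 'ft_force': array([-0.05217121, -0.42947621, -0.25910333]), 'moment': array([ 0.02249969, -0.02366401, -0.00637609]), 'grip_force': 0.0, 'grip_width': 85.369851401336}
```

View pics/scene0.png

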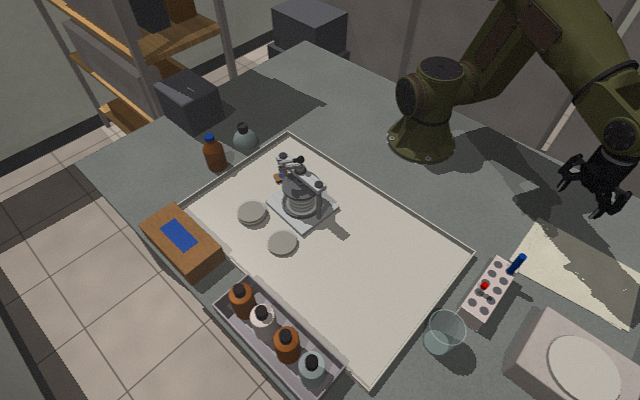

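View pics/top0.png

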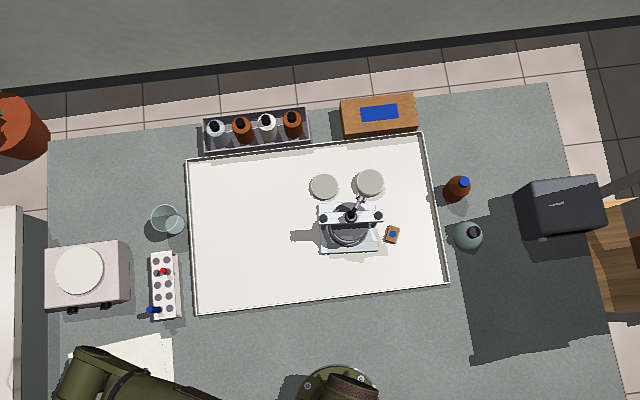

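The scene view shows the press near (300,190) and the top view near (350,218). In the top view the dishes are at (323,187) and (369,183), the matchbox at (392,235), the lamp at (467,235) and the bottle at (457,188). I'll enlarge the press.

```bash
cat > h.py <<'E'
import numpy as np,cv2
from scipy.spatial.transform import Rotation as R
def rot(q): return R.from_quat(np.roll(q,-1))
def ray(c,u,v):
    f=200/np.tan(np.radians(float(c["fovy"]))/2)
    d=np.array([(u-float(c["cx"]))/f,(v-float(c["cy"]))/f,1.])
    return d
def onz(c,u,v,z):
    d=rot(c["attitude"]).apply(ray(c,u,v)); e=c["eye"]; return e+d*(z-e[2])/d[2]
def pd(c,u,v):
    return c["eye"]+rot(c["attitude"]).apply(ray(c,u,v))*float(c["depth"][int(round(v)),int(round(u))])
def proj(c,p):
    q=rot(c["attitude"]).inv().apply(np.asarray(p)-c["eye"]); f=200/np.tan(np.radians(float(c["fovy"]))/2)
    return q[0]/q[2]*f+float(c["cx"]),q[1]/q[2]*f+float(c["cy"])
E
python3 - <<'E'
import cv2,numpy as np
from h import *
a=cv2.imread("pics/top0.png")[170:265,300:410]; b=cv2.imread("pics/scene0.png")[140:240,230:350]
a=cv2.resize(a,None,fx=5,fy=5,interpolation=cv2.INTER_CUBIC);b=cv2.resize(b,None,fx=5,fy=5,interpolation=cv2.INTER_CUBIC)
cv2.imwrite("pics/topc.png",a);cv2.imwrite("pics/scenec.png",b)
c=dict(np.load("top0.npz"))
for n,u,v in[("postL",323,218),("postR",378,216),("mid",352,216),("base",330,250),("knob",351,215),("d1",323,187),("d2",369,183),("tray",260,230),("lamp",474,232),("beaker",167,220),("box",392,235)]: print(n,pd(c,u,v).round())
E
```

```text
postL [538. -26. 183.]
postR [ 527. -182.  173.]
mid [ 526. -104.  225.]
base [468. -40.  21.]
knob [ 529. -102.  224.]
d1 [673. -44.  15.]
d2 [ 663. -190.   33.]
tray [560. 171.  10.]
lamp [ 459. -471.   88.]
beaker [629. 462.   9.]
box [ 491. -238.   19.]
```

View pics/topc.png

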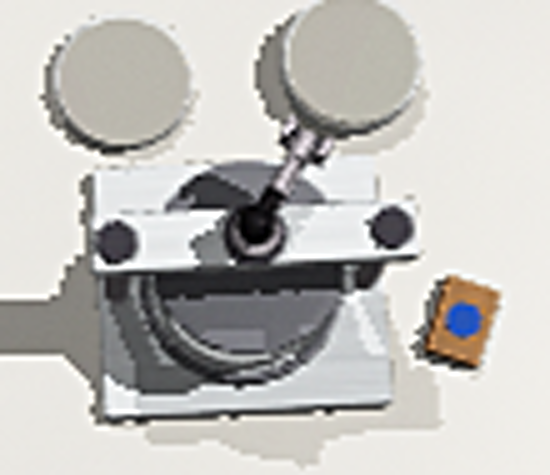

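View pics/scenec.png

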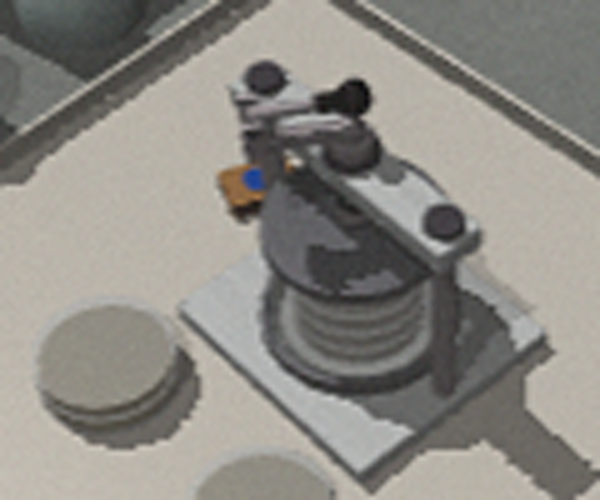

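```bash
python3 - <<'E'
from rig import bot
from h import *
c=dict(np.load("top0.npz")); s=dict(np.load("scene0.npz"))
print("knob",onz(c,351,213.4,211),onz(s,230+352/5,140+97/5,211)); print("hinge",onz(c,360.6,198.6,211),onz(s,230+252/5,140+105/5,211))
for u,v in[(323.5,218.5),(378,215.5)]: print("post",onz(c,u,v,180))
st=bot.read_state(); p=st["ee_pos"]; q=st["tool_rot"]
bot.servo_line([p[0],p[1],400])
bot.move_to([480,-110,400],[0,0,1,0])
st=bot.read_state(); w=bot.read_camera("wrist")
T=np.eye(4);T[:3,:3]=rot(st["tool_rot"]).as_matrix();T[:3,3]=st["ee_pos"]
M=T@w["mount"]; w["eye"]=M[:3,3]; w["attitude"]=np.roll(R.from_matrix(M[:3,:3]).as_quat(),1)
np.savez("w0.npz",**w); cv2.imwrite("pics/w0.png",w["image"]); print(st["clock"],st["ee_pos"],st["joint_positions"],w["mount"],w["eye"],M[:3,:3].round(2))
print([proj(w,x) for x in([532,-104,211],[565,-133,211])])
E
```

```text
knob [ 535.86519186 -103.76037034  211.        ] [ 524.97531297 -105.03553669  211.        ]
hinge [ 574.14818431 -135.9593366   211.        ] [ 567.48274569 -141.6074476   211.        ]
post [537.28254568 -27.68255043 180.        ]
post [ 526.77703588 -181.10838387  180.        ]
3.8083 [ 480.14113065 -109.46571394  399.98761716] [-2.98592750e-01  9.86150308e-02  1.37069287e+00  9.62797259e-05
  1.67231765e+00 -1.87006568e+00] [[ 3.37672336e-04 -9.53265625e-01 -3.02133307e-01  7.76828412e+01]
 [ 9.99999938e-01  2.92866084e-04  1.93600452e-04 -1.11975226e-01]
 [-9.60680579e-05 -3.02133353e-01  9.53265665e-01 -1.46455987e+02]
 [ 0.00000000e+00  0.00000000e+00  0.00000000e+00  1.00000000e+00]] [ 402.45886229 -109.64583247  546.44383978] [[-0.    0.95  0.3 ]
 [ 1.    0.    0.  ]
 [ 0.    0.3  -0.95]]
[(np.float64(325.9807134350853), np.float64(222.06695268757775)), (np.float64(298.6262471726928), np.float64(250.95111545075108))]
```

View pics/w0.png

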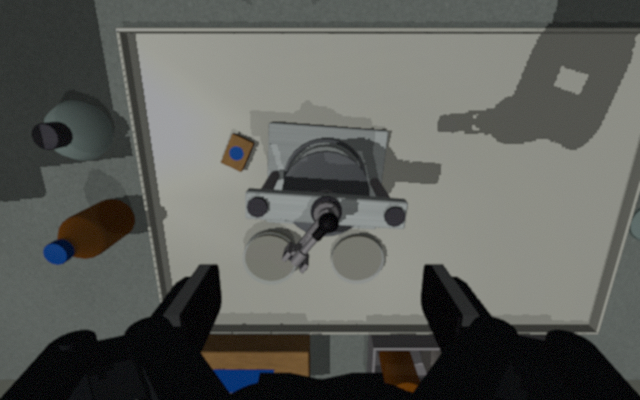

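The wrist view shows the knob at about (327,223), the fork at about (297,257) and the posts at (258,207) and (396,215). I'll enlarge it to refine these.

```bash
python3 - <<'E'
from h import *
w=dict(np.load("w0.npz")); a=w["image"][185:285,240:410]
cv2.imwrite("pics/w0c.png",cv2.resize(cv2.convertScaleAbs(a,alpha=1.6,beta=10),None,fx=4.5,fy=4.5,interpolation=cv2.INTER_CUBIC))
for u,v in[(258,207),(396,215)]: print(onz(w,u,v,180),pd(w,u,v))
k=onz(w,327,223,211);h=onz(w,297,257,211);print(k,h,np.hypot(*(h-k)[:2]),pd(w,327,223),pd(w,297,257),pd(w,315,236),pd(w,280,205),pd(w,450,230))
E
```

```text
[ 526.01645063 -179.59934287  180.        ] [ 526.55551938 -179.90454267  178.40124413]
[535.37782618 -24.63796671 180.        ] [535.80566717 -24.36434248 178.82048661]
[ 533.03626179 -102.93511459  211.        ] [ 572.13995073 -134.87577917  211.        ] 50.49063817315872 [ 526.73160438 -103.25912761  227.19620621] [ 569.33951854 -134.45938183  216.53619579] [ 543.7970619  -115.30580673  219.99367085] [ 525.84000056 -155.73977862  173.33940435] [625.96141301 109.19984689   4.32786391]
```

View pics/w0c.png

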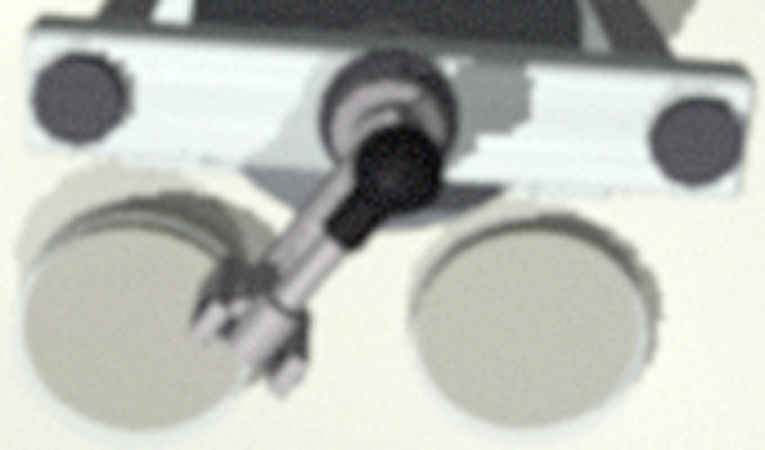

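```bash
cat >> h.py <<'E'
A=np.array([531.,-103.3]); PHI=np.radians(-39.3); ZH=212.5; UP=7.
def down(psi): # tool down, closing axis at world yaw psi
    return np.roll((R.from_euler('z',psi-np.pi/2)*rot([0,0,1,0])).as_quat(),1)
def rad(phi): return np.array([np.cos(phi),np.sin(phi)])
def knob(th,phi=PHI): # TCP for fold angle th
    return np.r_[A+rad(phi)*(55-58*np.cos(th)),ZH+58*np.sin(th)+UP]
E
python3 - <<'E'
from rig import bot
from h import *
k=knob(0); top=np.r_[k[:2],290]
for psi in(PHI+np.pi/2,PHI-np.pi/2):
    j=bot.ik(top,down(psi)); print(psi,j)
ok=[p for p in(PHI+np.pi/2,PHI-np.pi/2) if bot.ik(top,down(p)) is not None]
psi=min(ok,key=lambda p:abs(bot.ik(top,down(p))[5])); print("use",psi)
bot.move_gripper(50,25); bot.move_to(top,down(psi))
print(bot.servo_line(k,speed=60,until_force=8))
st=bot.read_state();print(st["ee_pos"]-k,st["ft_force"])
w=bot.read_camera("wrist");cv2.imwrite("pics/w1.png",w["image"])
bot.move_gripper(0,25); st=bot.read_state();print(st["clock"],st["grip_width"],st["grip_force"],st["ft_force"],st["ee_pos"]-k)
w=bot.read_camera("wrist");cv2.imwrite("pics/w2.png",np.vstack([cv2.imread("pics/w1.png")[120:400,120:520],w["image"][120:400,120:520]]))
E
```

```text
0.8848819307611251 [-2.57539867e-01  2.33271348e-01  1.46147222e+00 -4.44089210e-16
  1.44684908e+00 -1.14242180e+00]
-2.256710722828668 [-2.57539867e-01  2.33271348e-01  1.46147222e+00 -4.44089210e-16
  1.44684908e+00  1.99917086e+00]
use 0.8848819307611251
False
[ 0.15280316 -0.05670745  0.41003948] [ 0.00322616  0.20184492 -0.15853403]
6.9417 0.28126740108291104 0.7924240780994296 [-0.55502621  0.28247021  1.22341518] [ 0.02187676 -0.02989712  0.1084219 ]
```

View pics/w2.png

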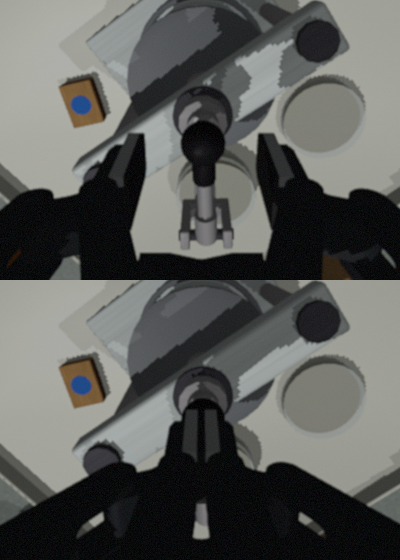

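The upper picture shows the knob centred laterally between the open jaws at about (323,261). In the lower one the jaws shut fully without the knob, so I'll triangulate it again from this close view.

```bash
cat >> h.py <<'E'
def wrist(bot):
    st=bot.read_state(); w=bot.read_camera("wrist")
    T=np.eye(4);T[:3,:3]=rot(st["tool_rot"]).as_matrix();T[:3,3]=st["ee_pos"]
    M=T@w["mount"]; w["eye"]=M[:3,3]; w["attitude"]=np.roll(R.from_matrix(M[:3,:3]).as_quat(),1)
    return w
E
python3 - <<'E'
from rig import bot
from h import *
bot.move_gripper(50); w=wrist(bot); st=bot.read_state(); print(st["clock"],st["ee_pos"])
cv2.imwrite("pics/w3.png",cv2.resize(w["image"][200:380,220:430],None,fx=3.5,fy=3.3))
np.savez("w3.npz",**w)
print(knob(0),proj(w,knob(0)),proj(w,knob(0)-[0,0,7]),proj(w,knob(0)-[0,0,19]))
for v in range(235,330,8): print(v,pd(w,323,v).round(1), w["image"][v,323])
E
```

```text
7.575 [ 528.67719973 -101.39762043  219.48502061]
[ 528.67847937 -101.39985738  219.5       ] (np.float64(321.2300734481707), np.float64(263.7302197320182)) (np.float64(321.2198192373855), np.float64(256.9432360371921)) (np.float64(321.2039981453302), np.float64(246.47168478253715))
235 [526.1 -98.1 194.8] [50 48 50]
243 [522.6 -95.4 214.8] [11  5  8]
251 [523.7 -96.3 220.4] [7 3 8]
259 [526.3 -98.4 222. ] [19 19 15]
267 [ 528.7 -100.4  223.8] [32 29 30]
275 [ 532.4 -103.3  222.8] [23 19 20]
283 [ 537.8 -107.8  218.2] [26 24 29]
291 [ 541.1 -110.4  218.5] [27 24 28]
299 [ 544.8 -113.4  218.1] [29 27 28]
307 [ 549.7 -117.4  215.7] [133 131 134]
315 [ 553.2 -120.3  215.9] [133 131 132]
323 [ 557.4 -123.7  215.1] [129 128 130]
```

View pics/w3.png

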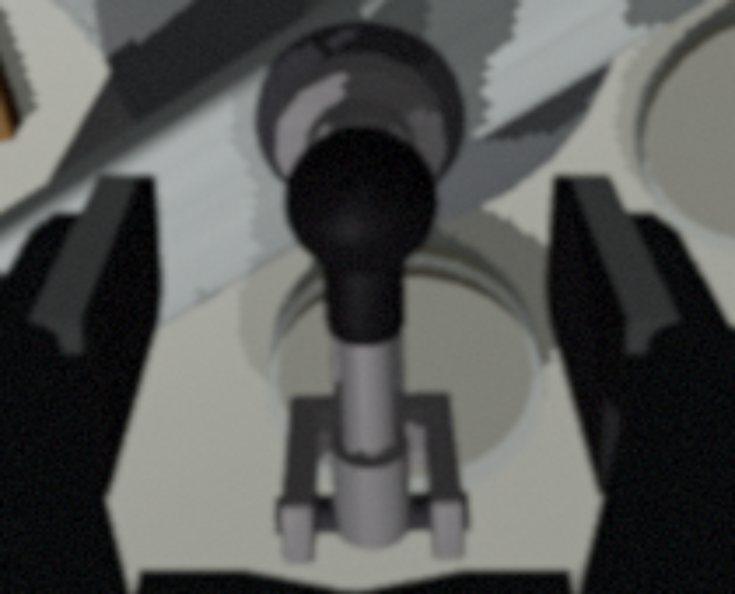

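The knob measures centred at about (528,-100,213), where I expected it, so I'll check the height of the fingertips in the same view.

```bash
python3 - <<'E'
from rig import bot
from h import *
print(bot.tip_reach)
def tips(w,us,vs):
    for v in vs: print(v,[tuple(pd(w,u,v).round(0)) if w["depth"][v,u]>0 else 0 for u in us])
w=dict(np.load("w3.npz")); tips(w,(252,256,260,262,266,380,384,388),(252,256,262,270,285,300))
bot.move_gripper(0); w=wrist(bot); st=bot.read_state(); print(st["clock"],st["grip_width"],st["grip_force"],st["ft_force"])
cv2.imwrite("pics/w4.png",cv2.resize(w["image"][200:380,220:430],None,fx=3.5,fy=3.3))
tips(w,(305,310,315,320,323,326,330,335,340),range(234,300,6))
E
```

```text
19.0
252 [(np.float64(514.0), np.float64(-144.0), np.float64(174.0)), (np.float64(516.0), np.float64(-143.0), np.float64(173.0)), (np.float64(518.0), np.float64(-141.0), np.float64(173.0)), (np.float64(518.0), np.float64(-140.0), np.float64(173.0)), (np.float64(520.0), np.float64(-138.0), np.float64(173.0)), (np.float64(648.0), np.float64(-111.0), np.float64(5.0)), (np.float64(651.0), np.float64(-108.0), np.float64(6.0)), (np.float64(654.0), np.float64(-104.0), np.float64(5.0))]
256 [(np.float64(502.0), np.float64(-117.0), np.float64(234.0)), (np.float64(503.0), np.float64(-116.0), np.float64(234.0)), (np.float64(504.0), np.float64(-115.0), np.float64(232.0)), (np.float64(505.0), np.float64(-115.0), np.float64(232.0)), (np.float64(522.0), np.float64(-139.0), np.float64(174.0)), (np.float64(536.0), np.float64(-75.0), np.float64(234.0)), (np.float64(537.0), np.float64(-74.0), np.float64(233.0)), (np.float64(538.0), np.float64(-72.0), np.float64(234.0))]
262 [(np.float64(502.0), np.float64(-116.0), np.float64(239.0)), (np.float64(503.0), np.float64(-114.0), np.float64(240.0)), (np.float
[... 7077 characters left out ...]
522.0), np.float64(-92.0), np.float64(260.0)), (np.float64(523.0), np.float64(-90.0), np.float64(259.0)), (np.float64(528.0), np.float64(-91.0), np.float64(252.0))]
294 [(np.float64(516.0), np.float64(-98.0), np.float64(263.0)), (np.float64(517.0), np.float64(-97.0), np.float64(264.0)), (np.float64(519.0), np.float64(-96.0), np.float64(262.0)), (np.float64(521.0), np.float64(-95.0), np.float64(261.0)), (np.float64(522.0), np.float64(-95.0), np.float64(260.0)), (np.float64(522.0), np.float64(-94.0), np.float64(261.0)), (np.float64(523.0), np.float64(-93.0), np.float64(260.0)), (np.float64(522.0), np.float64(-90.0), np.float64(265.0)), (np.float64(522.0), np.float64(-88.0), np.float64(266.0))]
```

View pics/w4.png

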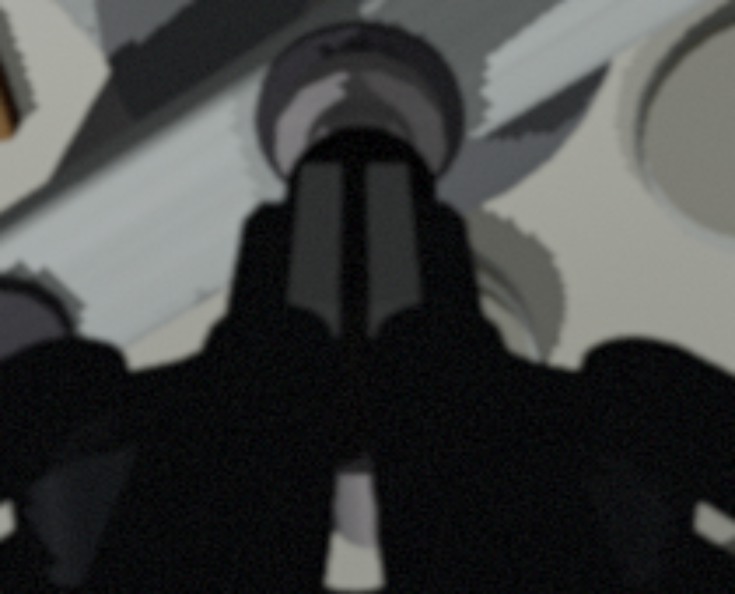

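The closed tips are at z≈228 and the ball's top is at z≈223. The fingers therefore passed above the knob, about 26 mm higher than the stated reach implies. I'll open, go lower with a force guard, and grip.

```bash
python3 - <<'E'
from rig import bot
from h import *
bot.move_gripper(50,30); k=knob(0)
print(bot.servo_line([k[0],k[1],194],speed=40,until_force=5))
st=bot.read_state(); print(st["ee_pos"],st["ft_force"])
bot.move_gripper(0,30); w=wrist(bot); st=bot.read_state(); print(st["clock"],st["grip_width"],st["grip_force"],st["ft_force"],st["ee_pos"])
cv2.imwrite("pics/w5.png",cv2.resize(w["image"][200:380,220:430],None,fx=3.5,fy=3.3))
E
```

```text
False
[ 528.79539407 -101.41149873  194.18440174] [ 0.11806334 -0.7953546   0.40514026]
9.9083 19.833648932440767 29.279686510562897 [2.89524856 3.83915206 1.12641797] [ 528.90016379 -101.16408049  194.2313844 ]
```

View pics/w5.png

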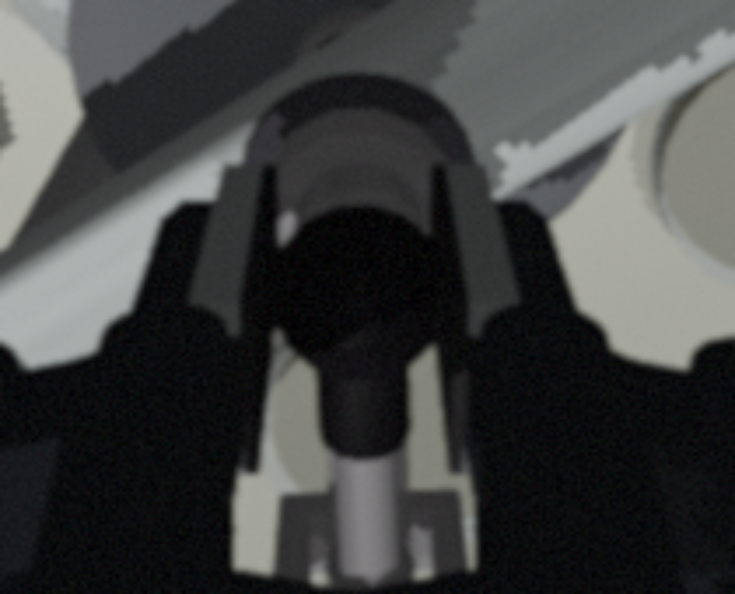

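The picture shows the knob held between the pads around its middle, at crop (355,285), with a grip width of 19.8 mm. Next I swing the handle up along its arc.

```bash
sed -i 's/UP=7\./UP=-18.3/' h.py; python3 - <<'E'
from rig import bot
from h import *
bot.move_gripper(0,40)
for th in np.linspace(0,1.5,12)[1:]:
    bot.servo_line(knob(th),speed=60); s=bot.read_state(); f=s["ft_force"]
    print(round(th,2),f.round(1),"rad",round(f[:2]@rad(PHI),1),round(s["grip_width"],1),round(s["grip_force"],1))
    if np.linalg.norm(f)>30 or s["grip_width"]<14: print("STOP");break
else:
    p=knob(1.5); d=np.r_[rad(PHI),0]
    print(bot.servo_line(p+9*d,speed=20,until_force=7)); s=bot.read_state(); f=s["ft_force"]
    print("stop at",(s["ee_pos"]-p)@d,f.round(1),f[:2]@rad(PHI),"r",(s["ee_pos"][:2]-A)@rad(PHI))
w=wrist(bot);np.savez("w6.npz",**w);print(s["clock"],s["ee_pos"],s["grip_width"])
for v in range(240,330,8): print(v,[pd(w,u,v).round(0).tolist() for u in(315,323,331)], w["image"][v,323])
c=bot.read_camera("top"); np.savez("t6.npz",**c); u,v=proj(c,np.r_[s["ee_pos"][:2],270]); print(u,v)
E
```

```text
0.14 [ 2.8  4.7 -0.2] rad -0.8 19.6 39.5
0.27 [ 3.   4.9 -1.5] rad -0.7 19.6 39.4
0.41 [ 3.7  5.4 -0. ] rad -0.6 19.3 39.5
0.55 [ 3.6  4.3 -1.1] rad 0.1 19.5 39.5
0.68 [ 4.3  5.6 -0.5] rad -0.2 19.1 39.6
0.82 [ 5.1  4.5 -2.5] rad 1.1 19.3 39.6
0.95 [ 3.3  3.8 -2.1] rad 0.1 19.1 39.7
1.09 [ 5.5  0.9 -5.9] rad 3.7 19.5 39.6
1.23 [ 4.  -0.7 -7.4] rad 3.5 19.1 39.5
1.36 [ 2.4 -1.5 -6.2] rad 2.8 19.2 39.7
1.5 [-0.1 -1.7 -4.1] rad 1.0 18.9 39.6
True
stop at 1.574115870663085 [-2. -0.  6.] -1.5345093335834263 r 52.47135817393634
13.5 [ 571.5193109  -136.63837039  252.03084979] 19.13413279027719
240 [[555.0, -126.0, 268.0], [557.0, -124.0, 269.0], [560.0, -122.0, 267.0]] [2 2 0]
248 [[556.0, -127.0, 274.0], [557.0, -124.0, 274.0], [560.0, -122.0, 273.0]] [9 4 6]
256 [[558.0, -129.0, 275.0], [559.0, -126.0, 277.0], [562.0, -124.0, 276.0]] [0 4 0]
264 [[560.0, -130.0, 277.0], [561.0, -127.0, 278.0], [564.0, -125.0, 278.0]] [0 2 0]
272 [[562.0, -132.0, 278.0], [564.0, -129.0, 279.0], [567.0, -128.0, 277.0]] [1 0 3]
280 [[565.0, -135.0, 277.0], [567.0, -132.0, 279.0], [569.0, -130.0, 277.0]] [0 4 0]
288 [[569.0, -138.0, 276.0], [570.0, -135.0, 277.0], [693.0, -220.0, 36.0]] [15 19 13]
296 [[704.0, -255.0, 6.0], [710.0, -247.0, 5.0], [717.0, -239.0, 5.0]] [148 157 156]
304 [[712.0, -262.0, 6.0], [720.0, -255.0, 5.0], [726.0, -246.0, 7.0]] [148 157 156]
312 [[722.0, -270.0, 6.0], [729.0, -262.0, 6.0], [736.0, -254.0, 5.0]] [148 156 156]
320 [[732.0, -278.0, 6.0], [739.0, -270.0, 5.0], [746.0, -262.0, 5.0]] [148 157 156]
328 [[742.0, -287.0, 5.0], [749.0, -278.0, 5.0], [755.0, -269.0, 6.0]] [149 157 156]
362.73885228381124 194.2016478448788
```

```bash
cat >> h.py <<'E'
from scipy.optimize import least_squares
def ball(w,guess):
    """11 mm sphere fitted to the dark depth points near the guess"""
    v,u=np.mgrid[0:400,0:640]; f=200/np.tan(np.radians(float(w["fovy"]))/2)
    P=np.stack([(u-float(w["cx"]))/f,(v-float(w["cy"]))/f,np.ones_like(u)],-1)*w["depth"][...,None]
    P=(P.reshape(-1,3)@rot(w["attitude"]).as_matrix().T+w["eye"])
    ok=w["image"].max(-1).ravel()<45; P=P[ok]; g=np.array(guess,float)
    for r in(13,13,12.5):
        d=np.linalg.norm(P-g,axis=1); Q=P[(d<r)&(d>7)]
        g=least_squares(lambda c:np.linalg.norm(Q-c,axis=1)-11,g,loss="soft_l1").x
    return g,len(Q),np.std(np.linalg.norm(Q-g,axis=1))
E
python3 - <<'E'
from h import *
w=dict(np.load("w3.npz"));print(ball(w,[528,-100,213]))
w=dict(np.load("w6.npz"));b=ball(w,[566,-131,268]);print(b)
r=(b[0][:2]-A)@rad(PHI);print("r",r,"t",(b[0][:2]-A)@rad(PHI+np.pi/2))
E
```

```text
(array([ 530.35641971, -102.05414636,  212.55992574]), 1579, np.float64(0.4849116394766978))
(array([ 564.53234739, -131.21011541,  268.04921784]), 2149, np.float64(0.48163983087254375))
r 43.62641198926417 t -0.3592221059163003
```

The knob lags about 9 mm inward in the grip (θ≈1.35). I'll open, recentre on it, grip harder, and push it out to upright.

```bash
sed -i 's/^A=.*/A=np.array([532.5,-103.8]); PHI=np.radians(-40.5); ZH=212.5; UP=-18.3/' h.py; python3 - <<'E'
from rig import bot
from h import *
def rep(t):
    w=wrist(bot); s=bot.read_state(); b=ball(w,np.r_[s["ee_pos"][:2],268])[0]; d=b[:2]-A
    print(t,"ball",b.round(1),"r",np.hypot(*d).round(1),"phi",np.degrees(np.arctan2(d[1],d[0])).round(1),"off",((b-s["ee_pos"])[:2]@rad(PHI)).round(1),s["ft_force"].round(1),round(s["grip_width"],1),s["clock"]); return b
bot.move_gripper(40); b=rep("open")
bot.servo_line([b[0],b[1],250],speed=40); bot.move_gripper(0,60); rep("regrip")
p=knob(1.54); p[2]=250
d=np.r_[rad(PHI),0]; print(bot.servo_line(p,speed=40)); rep("out")
E
```

```text
open ball [ 564.5 -131.1  268. ] r 42.1 phi -40.6 off -8.6 [-0.4 -0.6  0.2] 40.0 13.9833
regrip ball [ 564.4 -131.2  268. ] r 42.0 phi -40.7 off -0.1 [-1.5  1.7  3.9] 18.7 14.7333
False
out ball [ 572.5 -137.9  269.4] r 52.6 phi -40.5 off -0.9 [-0.4  1.2  9.2] 18.7 15.2083
```

```bash
cat >> h.py <<'E'
def crank(bot,phi0,total,lim,step=0.1,r=53.4,z=251.3,speed=30,cut=6):
    phi=phi0
    while phi>phi0-total+1e-6:
        phi-=step; hit=bot.servo_line(np.r_[A+r*rad(phi),z],speed=speed,until_force=cut)
        s=bot.read_state(); f=s["ft_force"]; d=s["ee_pos"][:2]-A; a=np.arctan2(d[1],d[0])
        t=np.array([np.sin(a),-np.cos(a)]); res=-f[:2]@t
        print(f"{phi:.2f} a{a:.2f} res {res:.1f} rad {f[:2]@rad(a):.1f} z {f[2]:.1f} {'HIT' if hit else ''}")
        if hit or res>lim: break
    w=wrist(bot); b=ball(w,np.r_[s["ee_pos"][:2],269])[0]; d=b[:2]-A
    print("ball",b.round(1),"r",np.hypot(*d).round(1),"a",np.arctan2(d[1],d[0]).round(3),"width",round(s["grip_width"],1),"clock",s["clock"],"phi",phi)
E
python3 - <<'E'
from rig import bot
from h import *
bot.servo_line(np.r_[A+53.4*rad(PHI),251.3],speed=30)
crank(bot,PHI,1.1,5)
E
```

```text
-0.81 a-0.82 res -1.8 rad -3.0 z 0.8 
-0.91 a-0.91 res -0.3 rad -2.7 z 0.0 
-1.01 a-1.01 res -0.9 rad -3.2 z -0.6 
-1.11 a-1.11 res -1.8 rad -3.4 z -1.0 
-1.21 a-1.21 res -1.7 rad -1.8 z -1.6 
-1.31 a-1.31 res -0.3 rad -1.9 z -6.2 
-1.41 a-1.41 res -1.6 rad -2.1 z -9.1 
-1.51 a-1.51 res -1.2 rad -2.2 z -11.4 
-1.61 a-1.61 res -0.4 rad -2.2 z -13.4 
-1.71 a-1.71 res -1.0 rad -2.1 z -15.1 
-1.81 a-1.81 res -1.3 rad -1.1 z -17.4 
ball [ 519.  -155.1  269.4] r 53.1 a -1.828 width 18.4 clock 19.0333 phi -1.8068583470577042
```

```bash
python3 - <<'E'
from rig import bot
from h import *
bot.move_gripper(36,30); s=bot.read_state(); b=ball(wrist(bot),np.r_[s["ee_pos"][:2],269])[0]; d=b[:2]-A; a=np.arctan2(d[1],d[0]); print(b,np.hypot(*d),a,s["ft_force"])
bot.servo_line([b[0],b[1],250.5],speed=30); bot.move_gripper(0,30); s=bot.read_state(); print(s["ft_force"],s["grip_width"])
crank(bot,a,1.0,5,r=53,z=250.5,step=0.2)
E
```

```text
[ 519.17307738 -155.19204478  269.43102603] 53.091893287477724 -1.82452619893008 [-0.40807397  0.1294184  -0.27619951]
[0.30057912 0.90620943 1.99481965] 20.013425646087466
-2.02 a-2.03 res -1.1 rad -1.1 z 4.3 
-2.22 a-2.23 res -1.1 rad -1.3 z 4.4 
-2.42 a-2.42 res -1.5 rad -2.9 z 6.3 
-2.62 a-2.62 res -1.1 rad -2.1 z 5.5 
-2.82 a-2.82 res -1.8 rad -1.6 z 5.3 
ball [ 482.2 -120.4  269.5] r 52.9 a -2.822 width 19.9 clock 22.4833 phi -2.824526198930081
```

```bash
python3 - <<'E'
from rig import bot
from h import *
crank(bot,-2.8245,1.6,5,r=53,z=250.5,step=0.2)
E
```

```text
-3.02 a-3.02 res -1.1 rad -0.9 z 6.3 
-3.22 a3.06 res -2.0 rad -0.8 z 5.4 
-3.42 a2.86 res -1.2 rad 0.6 z 5.8 
-3.62 a2.67 res 1.8 rad 0.4 z 7.7 
-3.82 a2.47 res 5.8 rad 1.2 z 8.3 
ball [490.3 -72.2 269.4] r 52.7 a 2.5 width 20.0 clock 25.0333 phi -3.824500000000001
```

Contact began near -3.5 rad and the resistance now stands at 6–7 N. One small step more, then I'll let go.

```bash
python3 - <<'E'
from rig import bot
from h import *
crank(bot,-3.8245,0.05,9,r=53,z=250.5,step=0.05,speed=15,cut=4)
bot.move_gripper(45); s=bot.read_state(); b=ball(wrist(bot),np.r_[s["ee_pos"][:2],269])[0]; d=b[:2]-A
print("released",b,np.hypot(*d),np.arctan2(d[1],d[0]),s["ft_force"])
p=s["ee_pos"]; g=np.r_[b[:2],p[2]]; bot.servo_line(g,speed=30)
bot.servo_line(g+[0,0,110],speed=80); bot.dwell(0.5)
s=bot.read_state(); w=wrist(bot); b=ball(w,b); d=b[0][:2]-A
print(s["clock"],s["ee_pos"],s["ft_force"],b,np.hypot(*d),np.arctan2(d[1],d[0]))
E
```

```text
-3.87 a2.45 res 4.1 rad 1.1 z 5.9 HIT
ball [491.1 -71.2 269.4] r 52.7 a 2.474 width 19.6 clock 25.2917 phi -3.8745
released [490.61094837 -71.76520557 269.46901494] 52.734435621726654 2.4887160427828348 [ 0.00779413 -1.36395962 -0.96083775]
28.0333 [490.60673154 -71.75671665 360.5852238 ] [ 0.1683098  -0.84051853  0.09103074] (array([490.38076571, -71.71955954, 269.35077564]), 687, np.float64(0.46604810637576466)) 52.945108910602144 2.490672249467452
```

Released, the handle stands at about 1.53 rad. The contact angle puts the pad force at roughly 30–56 N. Handing in.

```bash
python3 -c "
from rig import bot
print(bot.finish_job())"
```

```text
the job is handed in; nothing more can be done
None
```

The job is handed in: the handle stands upright (about 1.53 rad) and is released, and the pad bears on the lid at an estimated 30–56 N, inferred from crank angle and handle feel rather than measured; the verdict was not shown and I took no closing check of the surrounding items.

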